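Free and hold the detector block in its alignment jig

ROBOT

A 7-joint arm with a two-finger parallel gripper is mounted at the origin on the work surface. World frame = base frame: x ahead of the robot, y to its left, z up, the work surface at z = 0. Lengths are in m, angles in rad, forces in N, time in s.
With the tool pointing down it reaches from about 0.425 to 0.875 m from the base axis. Payload 8.4 kg.
Tool frame: the origin (TCP) lies midway between the tips of the shut fingers; the grasp point (between the pads) lies 19 mm behind it; z points along the fingers, y is the line along which they close (so a half turn about z gives the same grasp; the last joint's range is limited). The gripper opens to 87 mm and grips with 3 to 60 N. Pads are 19 mm wide; open, the fingers measure 117 mm over their backs; the gripper's body (75 mm by 190 mm) begins 51 mm behind the grasp point.
Start: joints at [1.241, 0.333, 0.04, 1.465, -0.013, 1.343, -0.059], TCP at [0.149, -0.633, 0.223] pointing down, gripper open.
Joint ranges: [-2.58, 2.58], [-0.38, 2.09], [-1.3, 1.39], [0.25, 2.4], [-1.5, 4.64], [0.08, 2.09], [-2.65, 2.65]. Speed limits (rad/s): [2.22, 2.22, 2.79, 2.79, 3.14, 3.14, 3.14].

INTERFACE

Orientations are given as a unit quaternion [w, x, y, z].
In Python, from station import * gives the robot as it stands. Calls block until the motion is done:
- move_to(position, orientation): joint-space move of the TCP to a pose.
- move_straight(position, attitude=None, rate=0.15): straight line of the TCP; attitude=None keeps the orientation; rate is the mean speed in m/s.
- move_joints(angles): joint-space move.
- ungrasp() and close(strength=None): open the fingers fully, or close them until they stop; strength is the grip in N (None keeps the last).
- sleep(seconds).
- solve_ik(position, orientation): joint angles nearest the present ones, or None.
- get_image(name): name is "scene" or "side" or "wrist"; returns a dict with "color" (420x560x3 uint8, blue, green, red), "K" (3x3 intrinsics, pixels), "eye" and "attitude" of the camera in the world; the wrist camera has in their place "mount" (4x4, takes a point from camera to tool coordinates, whose origin is the TCP and whose axes are the flange's). Camera axes: x right, y down, z forward; pixel columns grow to the right and rows downward; lengths in m; the calibration is good to about 2 mm. The wrist camera is an equidistant fisheye: a pixel r from the principal point sees the ray r / f radians off the axis. A picture is of the moment at which its call begins: read the wrist's pose just before it. There is no depth.
A pose or a line that the arm cannot do raises PlanningError and nothing moves.
- job_done(): hands the job in; it is judged then, once.
Trained networks look in the newest picture that a camera, given by its name, has taken for a name from the list of things; names that differ only in an ending like _2 or _b are one class to them, and where a whole thing is asked for, a point or a joint stands for the part that bears it (a point fixed in the world has none). Each returns a list of dicts, best first, with "conf" (0 to 1); they miss things now and then, are a little off and sometimes report something else, mostly with a low value. They report only what shows in the picture. A call takes as long as a camera call. They do not tell look-alikes from the thing itself.
- look_for(camera, label): "box" ([left, top, width, height] in pixels, round what is visible of it).
- masks_of(camera, label): "region" (420x560 bool, what is visible of it) and "box" ([left, top, width, height] in pixels, round what is visible of it).
Readings, each from a call of its own:
- get_time(): time.
- get_q(): joint angles.
- get_dq(): joint speeds.
- get_joint_efforts(): joint torques, N m.
- get_ee_pos(): TCP position.
- get_tcp_rot(): TCP orientation.
- get_wrist_force(): force on the tool from outside, world axes, zero at the start.
- get_ft_torque(): the same for the moment, N m.
- get_opening(): finger opening in m.
- get_gripper_force(): force on a finger pad.
Only numpy, scipy, OpenCV 4.12 (cv2) and the standard library are available. Lean on these libraries where they do the work, as an engineer would, in place of code of your own. Each camera call takes 0.05 s, during which the arm holds its last target. There are 200 camera calls.

TASK

The green spacer plate stands in the way on the alignment jig: lift it out and stand it on edge, same edge down, in an empty slot of the white rack, and let go of it. Then push the white detector block fully home, flat on the jig's bed and square against both the fence and the yellow stop, and finish while still holding it there with one firm diagonal push (down, into the fence and into the stop), ready to be screwed down. Leave the short blue plate in the rack, the amber bottle and the small jar where they are.

Things in the scene. Friction and masses are not known exactly. Their poses are not given: they have to be found in the camera images.
- jig: The alignment jig, fixed: dark steel base plate 210 x 230 x 6 mm carrying bed, fence and stop. Origin: centre of its underside, on the bench. Its x axis points to the fence (roughly away from the robot), its y axis along the fence towards the stop, z up. With the block fully home, the block's origin is at (50, 40, 12) mm in this frame and the axes are parallel.
- bed: The jig's grey plastic bed, 200 x 220 x 6 mm, fixed. Origin: centre of its underside, 6 mm above the bench; its top is 12 mm above the bench. Bed, fence and stop are slick (sliding friction about 0.2), so the block slides easily but still with some drag when pressed down.
- fence: The jig's aluminium fence, a bar 20 thick x 220 long x 20 mm high above the bed, fixed along the jig's y axis. Origin: middle of the foot of the face that looks to the block (at 80, 0, 12 mm in the jig's frame); the bar lies on its +x side.
- stop: The jig's yellow stop block, 50 (along x) x 20 x 20 mm high above the bed, fixed. Origin: middle of the foot of the face that looks to the block (at 50, 90, 12 mm in the jig's frame); the stop lies on its +y side.
- block: The detector block to be pressed home, loose, 0.35 kg give or take 25 %: white body 60 (x) x 100 (y) x 30 mm high with a green band, and on its top centre a green grip bar 14 (x) x 50 (y) x 40 mm high (top 70 mm above the underside). Origin: centre of its underside. It starts on the bed, skewed by up to 12 degrees, its centre 95 to 110 mm short of its home place across the fence and 35 to 90 mm short along it; its +x side goes to the fence and its +y end to the stop.
- plate: The green spacer plate, loose, 0.1 kg: 12 thick (x) x 90 wide (y) x 80 mm high, standing free on edge on the bed between block and fence. Origin: centre of its lower edge face; z up along its height.
- rack: The white slotted rack, fixed: 141 (x) x 100 (y) mm, floor 8 mm above the bench, ribs up to 36 mm above the bench. Three slots run along its y axis, 18 mm wide, 28 mm deep, 45 mm apart in x. Origin: centre of its underside. Jig and rack may swap sides of the bench.
- slot0 (a point): Middle of the floor of the slot nearest the robot (8 mm above the bench, at x = -45 mm in the rack's frame; axes as the rack's). It is taken by the short blue plate.
- slot1 (a point): Middle of the floor of the middle slot, empty; axes as the rack's.
- slot2 (a point): Middle of the floor of the slot farthest from the robot, empty; axes as the rack's.
- short_plate: Bystander: short blue plate, 12 x 80 x 45 mm high, loose, standing in slot0. Origin: centre of its lower face.
- bottle: Bystander: amber bottle, 60 mm across, 110 mm high, loose. Origin: centre of its underside.
- jar: Bystander: small jar, 50 mm across, 60 mm high, loose. Origin: centre of its underside.
Things that resemble listed ones, but are neither listed nor needed, are in the scene too. Of the things shaped like the block, the white one is meant.

How it is judged:
By the outcome, as a careful person would: the job done as asked, in the order asked, and still so for the second after the job is handed in, while the arm keeps its last pose, push and grip.
It also fails if it takes over 61 s, if anything falls off the work surface, if the arm or the gripper's body presses on something with over 40 N, if the wrist force passes 120 N, or if a joint passes its speed limit or range.

## Working session

There is one attempt and no reset: what is moved stays moved. The work goes in short steps, each a Python script; the robot and the scene stay as the last script left them, time stands still between calls to the robot, and variables do not carry over. Pictures are saved under pics/ and viewed, at most 10 in all, crops included, and the job is handed in when it is done.

```bash
ls; mkdir -p pics; python3 - <<'E'
from station import *
import cv2, numpy as np
for c in("scene","side"):
    im=get_image(c); cv2.imwrite(f"pics/{c}0.png",im["color"]); print(c,im["K"],im["eye"],im["attitude"])
    for l in("jig","bed","fence","stop","block","plate","rack","short_plate","bottle","jar"):
        print(l,[(round(d["conf"],2),[int(v) for v in d["box"]]) for d in look_for(c,l)][:3])
print(get_time(),get_tcp_rot())
E
```

```text
pics
scene [[402.47507895   0.         288.86578695]
 [  0.         402.47507895 207.85845741]
 [  0.           0.           1.        ]] [1.02080172 0.36546837 0.77846006] [-0.13888636  0.35882889  0.8630191  -0.3273384 ]
jig []
bed []
fence [(0.69, [211, 200, 78, 47])]
stop [(0.75, [283, 219, 18, 19])]
block [(0.77, [278, 122, 38, 27]), (0.63, [260, 168, 42, 35]), (0.56, [213, 128, 35, 35])]
plate [(0.93, [229, 180, 32, 37])]
rack [(0.59, [327, 235, 66, 74])]
short_plate [(0.69, [360, 242, 34, 24])]
bottle [(0.64, [216, 254, 31, 48])]
jar [(0.9, [179, 149, 19, 26]), (0.54, [261, 168, 39, 31])]
side [[471.76012466   0.         279.39461822]
 [  0.         471.76012466 206.86202819]
 [  0.           0.           1.        ]] [ 0.49246756 -0.7061727   0.80497145] [-0.33821474  0.93967402 -0.04992691  0.01143808]
jig [(0.83, [224, 188, 131, 122])]
bed [(0.72, [230, 206, 125, 100]), (0.26, [306, 191, 52, 82])]
fence [(0.91, [307, 187, 49, 88])]
stop [(0.85, [283, 193, 24, 15])]
block [(0.71, [239, 221, 49, 53]), (0.64, [141, 284, 57, 59]), (0.62, [246, 332, 38, 67])]
plate [(0.92, [311, 214, 21, 59])]
rack [(0.77, [236, 123, 70, 45]), (0.24, [228, 205, 118, 101])]
short_plate [(0.63, [246, 123, 14, 36])]
bottle [(0.81, [366, 157, 32, 49]), (0.36, [305, 188, 47, 88])]
jar [(0.58, [330, 343, 32, 39])]
1.1 [-1.71958185e-05  9.93352082e-01  1.15115774e-01 -2.12108463e-06]
```

```bash
python3 - <<'E'
import cv2, numpy as np
a=cv2.imread("pics/scene0.png")[110:320,160:440]; b=cv2.imread("pics/side0.png")[110:410,130:410]
cv2.imwrite("pics/s0c.png",cv2.resize(a,(800,600),interpolation=cv2.INTER_CUBIC)); cv2.imwrite("pics/d0c.png",cv2.resize(b,(560,600),interpolation=cv2.INTER_CUBIC))
E
```

```text
(no output)
```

View pics/s0c.png

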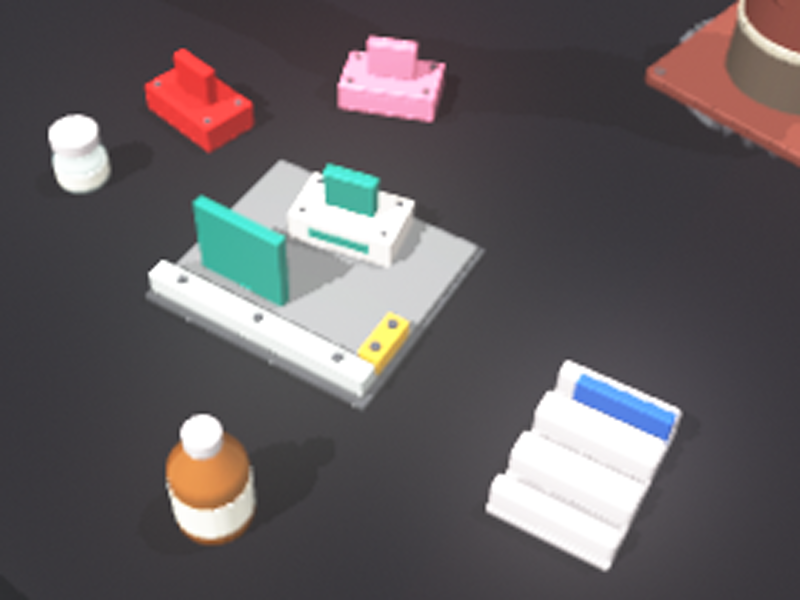

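View pics/d0c.png

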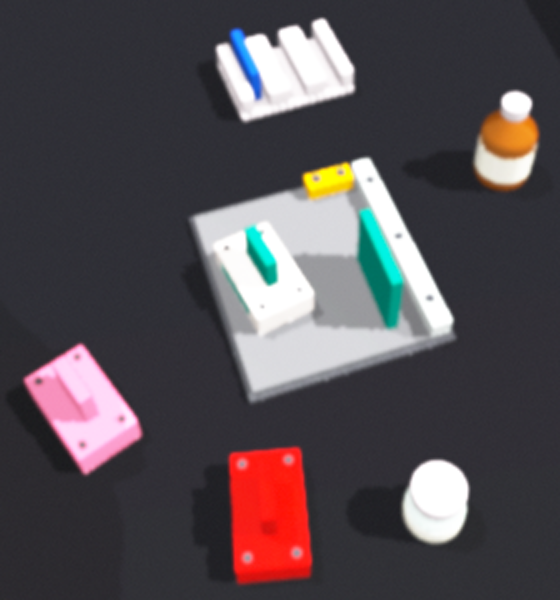

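Both views are clear. The jig is in the middle, with the plate between block and fence. The rack lies on the robot's +y side with slot 0 taken by the blue plate. The amber bottle, jar, and pink and red look-alikes stand clear. I'll fit the poses from the corner pixels I read off the two crops.

```bash
cat > fit.py <<'E'
import numpy as np
from scipy.optimize import least_squares
from scipy.spatial.transform import Rotation as R
C={"s":(402.475,288.866,207.858,[1.02080172,.36546837,.77846006],[-0.13888636,.35882889,.8630191,-.3273384],160,110,.35),
"d":(471.76,279.395,206.862,[.49246756,-.7061727,.80497145],[-.33821474,.93967402,-.04992691,.01143808],130,110,.5)}
def proj(c,P):
    f,cx,cy,e,q,*_=C[c]; r=R.from_quat(q,scalar_first=True)
    p=r.inv().apply(np.atleast_2d(P)-e); return np.c_[f*p[:,0]/p[:,2]+cx,f*p[:,1]/p[:,2]+cy]
def place(v,P): 
    P=np.array(P,float)/1000; c,s=np.cos(v[2]),np.sin(v[2])
    return np.c_[v[0]+c*P[:,0]-s*P[:,1],v[1]+s*P[:,0]+c*P[:,1],P[:,2]]
def fit(obs):
    pts=[o[1:4] for o in obs]; px=np.array([[C[o[0]][5]+o[4]*C[o[0]][7],C[o[0]][6]+o[5]*C[o[0]][7]] for o in obs])
    def res(v):
        W=place(v,pts); return np.concatenate([proj(o[0],w)[0]-p for o,w,p in zip(obs,W,px)])
    s=least_squares(res,[.55,0,0],loss="soft_l1"); return s.x,s.fun.reshape(-1,2)
if __name__=="__main__":
    O=dict(
    jig=[("s",80,-110,32,163,263),("s",100,110,32,362,388),("s",80,110,32,376,374),("s",-100,-110,12,282,160),("s",-100,110,12,484,249),("s",25,110,32,410,322),("s",25,90,32,385,313),
     ("d",80,110,32,353,163),("d",100,110,32,371,159),("d",100,-110,32,452,321),("d",80,-110,32,431,330),("d",-100,110,12,193,218),("d",-100,-110,12,250,390),("d",25,90,32,306,183)],
    rack=[("s",-70.5,-50,36,566,362),("s",-70.5,50,36,681,409),("s",70.5,-50,36,494,479),("s",70.5,50,36,617,532),("d",-70.5,-50,36,243,107),("d",70.5,-50,36,353,81),("d",70.5,50,36,321,20),("d",-70.5,50,36,217,47)],
    plate=[("s",6,-45,92,194,203),("s",-6,-45,92,203,197),("s",-6,45,92,287,242),("s",6,45,92,278,248),("s",6,45,12,278,302),("d",-6,45,92,360,213),("d",6,45,92,369,209),("d",6,-45,92,402,284),("d",-6,-45,92,390,291),("d",-6,-45,12,388,325)],
    block=[("s",30,-50,42,289,214),("s",30,50,42,391,246),("s",-30,50,42,414,209),("s",30,50,12,389,264),("s",30,-50,12,289,237),("d",-30,50,42,215,243),("d",30,50,42,265,224),("d",30,-50,42,313,291),("d",-30,-50,42,263,318)])
    for k,o in O.items():
        v,r=fit(o); print(k,v.round(4),np.degrees(v[2]).round(1)); print(r.round(1).tolist())
E
python3 fit.py
```

```text
jig [ 0.5554 -0.1548  0.2108] 12.1
[[-0.1, -1.7], [-0.8, -1.9], [-1.1, -2.8], [0.2, -0.4], [-1.9, -0.5], [-0.7, 0.0], [1.0, -0.3], [-0.4, -1.0], [-0.8, -1.1], [-0.6, -0.7], [0.2, -2.3], [0.4, -2.3], [0.3, -0.5], [2.1, 1.8]]
rack [0.5487 0.1392 0.256 ] 14.7
[[-0.8, -3.1], [-0.2, -1.9], [-2.2, 1.0], [-1.4, 3.6], [-2.0, -3.3], [-0.5, -5.5], [0.1, -0.7], [-1.9, -0.4]]
plate [ 0.6128 -0.189   0.1863] 10.7
[[-1.0, -0.9], [-1.0, -1.7], [-0.9, -2.5], [-0.8, -1.5], [0.9, 1.6], [-0.9, -1.6], [0.5, -1.0], [0.4, -1.6], [0.1, -3.5], [-1.4, 2.6]]
block [ 0.502  -0.167   0.4083] 23.4
[[-1.0, 0.2], [-0.4, -0.7], [-0.4, -3.2], [0.1, 1.1], [-0.5, 0.2], [-1.1, 0.1], [0.3, -2.0], [0.5, -0.1], [-2.0, -0.5]]
```

```bash
cat > h.py <<'E'
from station import *
import numpy as np, cv2
from scipy.spatial.transform import Rotation as R
def down(psi,flip=1): # tool y along +-heading psi
    a=psi+flip*np.pi/2; return np.array([0,np.cos(a/2),np.sin(a/2),0])
def snap(n):
    p,q=np.array(get_ee_pos()),np.array(get_tcp_rot()); im=get_image("wrist")
    cv2.imwrite(f"pics/{n}.png",im["color"]); np.savez(f"pics/{n}.npz",p=p,q=q,K=im["K"],M=im["mount"]); return im
E
python3 - <<'E'
from h import *
psi=.19
for f in(1,-1):
    for P in([.613,-.189,.25],[.592,.151,.2],[.592,-.1,.08]): print(f,None if (s:=solve_ik(P,down(psi,f))) is None else np.round(s,2))
s=[(abs(np.array(solve_ik([.613,-.189,.25],down(psi,f)))[6]),f) for f in(1,-1)]
f=min(s)[1]; print(f); move_to([.613,-.189,.25],down(psi,f))
im=snap("w1"); print(im["K"],im["mount"],get_ee_pos(),get_tcp_rot(),get_time(),get_opening())
for l in("plate","block","rack","fence","stop"): print(l,[(round(d["conf"],2),[int(v) for v in d["box"]]) for d in look_for("wrist",l)][:3])
cv2.imwrite("pics/w1b.png",cv2.resize(im["color"],(800,600),interpolation=cv2.INTER_CUBIC))
E
```

```text
1 [ 0.68  0.36 -0.6   1.42  0.2   1.42  0.27]
1 [ 0.48  0.47 -1.07  1.56  0.42  1.37 -0.44]
1 [ 0.57  0.41 -0.59  1.73  0.26  1.08  0.09]
-1 [-0.59  0.54  1.22  1.49 -0.51  1.46 -2.32]
-1 [ 0.57  0.55 -1.24  1.55  0.53  1.41  2.63]
-1 [-0.79  0.66  1.22  1.79 -0.68  1.18 -2.31]
1
[[325.1922621    0.         285.54012466]
 [  0.         325.1922621  207.69857086]
 [  0.           0.           1.        ]] [[-4.98343255e-04 -9.61190710e-01 -2.75884344e-01  7.65091137e-02]
 [ 9.99999493e-01 -2.37624866e-04 -9.78454177e-04  1.34891806e-04]
 [ 8.74924085e-04 -2.75884692e-01  9.61190341e-01 -1.63168159e-01]
 [ 0.00000000e+00  0.00000000e+00  0.00000000e+00  1.00000000e+00]] [ 0.61255801 -0.19052501  0.24978193] [-3.51763204e-05  6.37792986e-01  7.70207778e-01 -2.89468323e-04] 3.4417 0.08710068896871054
plate [(0.93, [279, 138, 14, 93])]
block [(0.76, [178, 303, 16, 32]), (0.7, [50, 169, 63, 78])]
rack []
fence [(0.94, [308, 47, 19, 183])]
stop [(0.77, [264, 53, 38, 17])]
```

View pics/w1b.png

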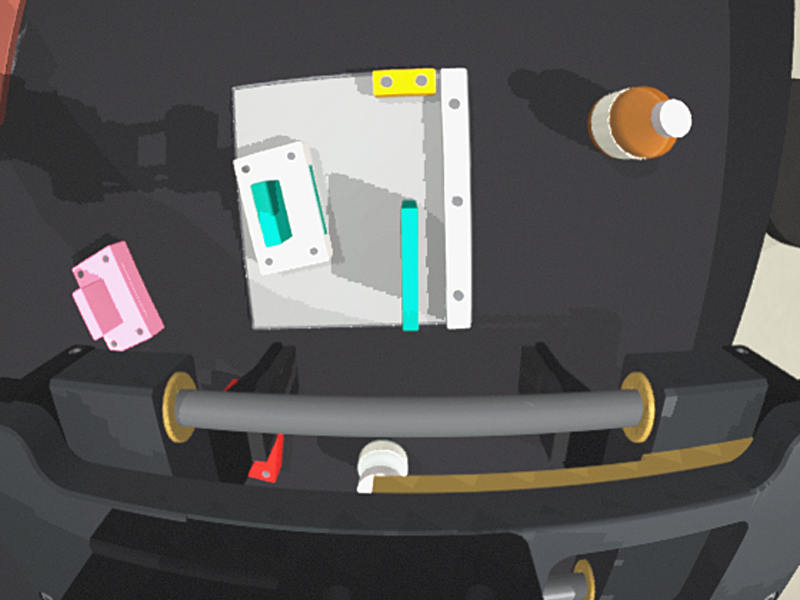

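The wrist view shows the plate top at about (402–418, 208–330), the fence at (441–471, 69–328), the stop at (373–436, 69–96) and the block's holes around (280, 209). I'll refit from these.

```bash
cat > wfit.py <<'E'
import numpy as np
from scipy.optimize import least_squares
from scipy.spatial.transform import Rotation as R
from fit import place
def wproj(d,P):
    r=R.from_quat(d["q"],scalar_first=True); t=r.inv().apply(P-d["p"]); M=d["M"]
    c=(t-M[:3,3])@M[:3,:3]; rho=np.hypot(c[:,0],c[:,1]); th=np.arctan2(rho,c[:,2])
    k=d["K"][0,0]*th/np.maximum(rho,1e-9); return np.c_[c[:,0]*k+d["K"][0,2],c[:,1]*k+d["K"][1,2]]
def wfit(n,O,s=.7,x0=(.55,0,.2)):
    d=np.load(f"pics/{n}.npz"); out={}
    for k,o in O.items():
        o=np.array(o,float); f=least_squares(lambda v:(wproj(d,place(v,o[:,:3]))-o[:,3:]*s).ravel(),x0,loss="soft_l1")
        out[k]=f.x; print(k,f.x.round(4),np.degrees(f.x[2]).round(1),f.fun.reshape(-1,2).round(1).tolist())
    return out
E
python3 - <<'E'
from wfit import *
o=wfit("w1",dict(
plate=[(-6,45,92,402,208),(6,45,92,417.5,208),(-6,-45,92,403,330),(6,-45,92,418.5,330)],
block=[(-22,42,42,246,169),(22,42,42,291,156),(22,-42,42,313.5,251),(-22,-42,42,268.5,261.5)],
jig=[(80,110,32,441,69),(100,110,32,467,69),(80,-110,32,446.5,328),(100,-110,32,471,328),(-100,110,12,233,88),(-100,-110,12,254,327),(75,90,32,435,96),(25,90,32,374,97)]))
j=o["jig"]; c,s=np.cos(j[2]),np.sin(j[2])
for k in("block","plate"):
    d=o[k][:2]-j[:2]; print(k,"in jig",(c*d[0]+s*d[1]).round(4),(-s*d[0]+c*d[1]).round(4),np.degrees(o[k][2]-j[2]))
E
```

```text
plate [ 0.6133 -0.1871  0.1959] 11.2 [[-0.7, -0.3], [0.7, -0.4], [-0.3, 0.5], [0.3, 0.4]]
block [ 0.5002 -0.1672  0.4067] 23.3 [[-2.7, -0.8], [0.4, -2.0], [2.1, 1.0], [-0.6, 2.0]]
jig [ 0.555  -0.1556  0.2199] 12.6 [[0.0, 0.4], [-1.0, 0.4], [0.2, 0.6], [-1.1, 0.0], [1.5, 1.6], [0.5, -0.4], [0.5, -2.0], [-0.3, -1.2]]
block in jig -0.0561 0.0007 10.70403703531657
plate in jig 0.05 -0.0435 -1.3738885413460176
```

```bash
python3 - <<'E'
from h import *
q=down(.196)
move_straight([.613,-.187,.11],q,rate=.2); move_straight([.613,-.187,.056],rate=.1)
close(20); print(get_opening(),get_gripper_force(),get_ee_pos(),get_wrist_force())
move_straight([.613,-.187,.20],rate=.2); print(get_opening(),get_gripper_force())
move_to([.575,.01,.22],down(.256)); 
im=snap("w2"); cv2.imwrite("pics/w2b.png",cv2.resize(im["color"],(800,600),interpolation=cv2.INTER_CUBIC))
print(get_opening(),get_ee_pos(),get_time())
E
```

```text
0.011896389597043883 19.995307645294815 [ 0.61301572 -0.1869999   0.05600142] [-0.12125157 -0.19848359  0.33770454]
0.01203657569424438 19.995210544439033
0.012206734704779662 [0.57501857 0.00859412 0.21932676] 8.1667
```

View pics/w2b.png

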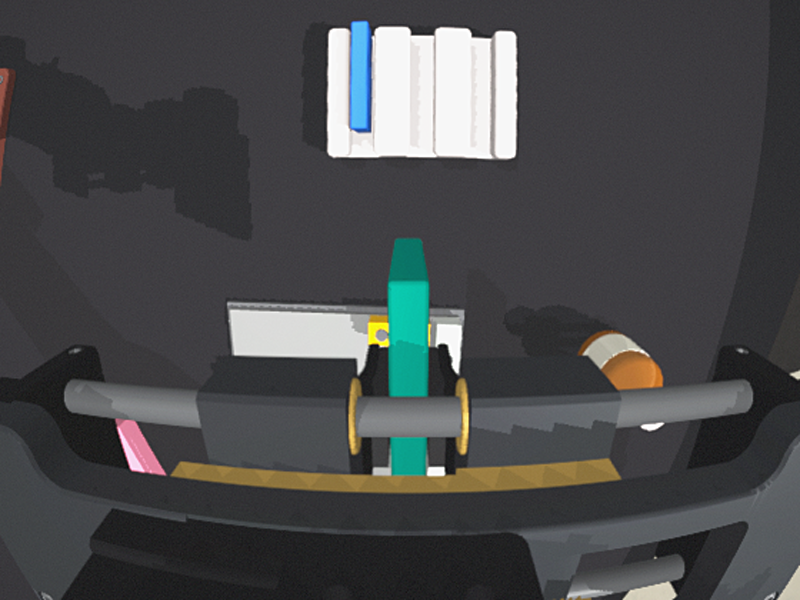

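The plate is held cleanly and the rack lies ahead, with rib tops at x = 328–517, y = 29–157. The slot 2 gap is at x ≈ 472–495.

```bash
python3 - <<'E'
from wfit import *
N=[(-70.5,328),(-54,350),(-36,374),(-9,410.5),(9,434),(36,472),(54,495),(70.5,517)]
F=[(-70.5,328.5),(-36,377),(-9,410),(9,437),(36,470),(54,494),(70.5,516)]
o=wfit("w2",dict(rack=[(x,-50,36,u,156.5) for x,u in N]+[(x,50,36,u,29) for x,u in F],
 blue=[(-6,-40,53,351,131),(6,-40,53,369.5,131),(-6,40,53,351,21),(6,40,53,369.5,22)]),x0=(.55,.14,.25))
v=o["rack"]; print("slot2",place(v,[(45,0,8)]),"slot0",place(v,[(-45,0,8)]))
# plate as held: predicted top-far/bottom-far corners, plate frame = tool, grasp z: TCP is 44mm above lower edge
d=np.load("pics/w2.npz"); print("pred",(wproj(d,np.array([d["p"]+R.from_rotvec([0,0,.256]).apply([x,.045,z]) for x,z in((-.006,.036),(.006,.036),(-.006,-.044),(.006,-.044))]))/.7).round(0).tolist())
E
```

```text
rack [0.5511 0.1423 0.2584] 14.8 [[-0.1, 0.8], [-0.1, 0.3], [0.1, -0.0], [0.2, -0.3], [0.9, -0.2], [-0.3, 0.2], [0.3, 0.7], [-0.0, 1.3], [-0.5, 0.2], [-2.2, -1.4], [0.2, -1.8], [-1.6, -1.6], [0.7, -0.8], [0.5, 0.1], [0.2, 1.2]]
blue [0.506  0.1392 0.2573] 14.7 [[0.5, -0.4], [-0.6, -0.7], [0.6, 1.4], [-0.5, 0.2]]
slot2 [[0.59460347 0.15381514 0.008     ]] slot0 [[0.50759043 0.130821   0.008     ]]
pred [[386.0, 280.0], [429.0, 280.0], [395.0, 237.0], [421.0, 237.0]]
```

```bash
python3 - <<'E'
from h import *
q=down(.2584); P=[.5946,.1535]
move_to(P+[.15],q); move_straight(P+[.09],rate=.2); sleep(.1)
f0=np.array(get_wrist_force()); print(f0)
for z in(.082,.078,.074,.068,.062,.057,.054,.0525):
    move_straight(P+[z],rate=.06); f=np.array(get_wrist_force())-f0; print(z,f.round(1))
    if f[2]>6 or np.hypot(*f[:2])>6: break
im=snap("w3"); cv2.imwrite("pics/w3b.png",cv2.resize(im["color"],(800,600)))
print(get_ee_pos(),get_opening(),get_time())
E
```

```text
[-0.77782089 -0.32596008 -0.63844687]
0.082 [0.7 0.  0.2]
0.078 [ 0.7 -0.2 -0.2]
0.074 [0.5 0.6 0. ]
0.068 [0.5 0.5 0.6]
0.062 [ 1.  -0.6  0.1]
0.057 [ 0.5  0.5 -0.3]
0.054 [-0.5  0.8 -0.4]
0.0525 [ 0.8 -0.5 -0. ]
[0.59460559 0.15350034 0.0525024 ] 0.011789219533842689 11.4833
```

View pics/w3b.png

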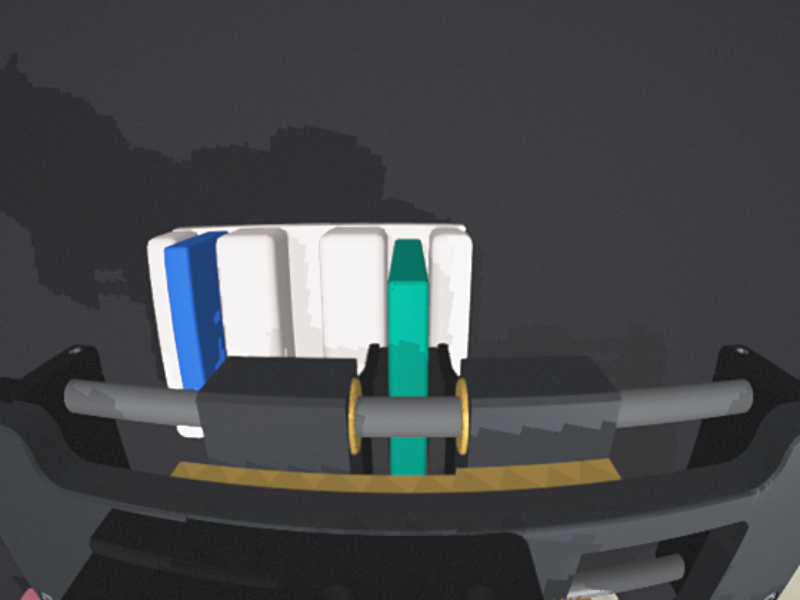

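The plate is in slot 2 (x ≈ 388–428, between the ribs), with the blue plate untouched. I'll touch it down, release, retreat and move over the block.

```bash
python3 - <<'E'
from h import *
P=[.5946,.1535]; f0=np.array(get_wrist_force())
for z in(.0515,.0505,.0495,.0485):
    move_straight(P+[z],rate=.03); f=np.array(get_wrist_force())-f0
    print(z,f.round(1))
    if f[2]>2.5: break
ungrasp(); move_straight(P+[.16],rate=.2)
im=get_image("scene"); a=cv2.resize(im["color"][200:330,290:430],(400,371),interpolation=cv2.INTER_CUBIC)
q=down(.4067); move_to([.500,-.167,.17],q)
im=snap("w4"); b=cv2.resize(im["color"],(800,600))[:371,:400*2]
cv2.imwrite("pics/w4b.png",np.hstack([a,b[:,100:500]])); print(get_time(),get_ee_pos())
E
```

```text
0.0515 [-0.7  0.5  4.8]
15.1667 [ 0.50065696 -0.16543843  0.16993613]
```

View pics/w4b.png

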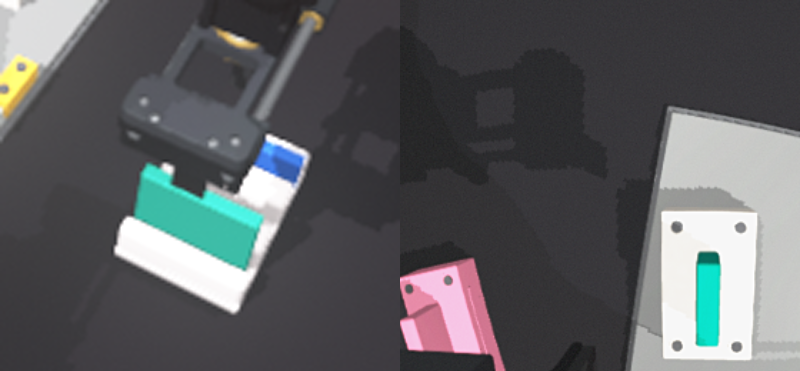

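The plate stands upright in slot 2, released. The grip bar is straight and centred under the tool, so I grasp and slide the block to 8 mm short of home, squared to the jig.

```bash
cat >> h.py <<'E'
J=np.array([.555,-.1556]); JY=.2199; c,s=np.cos(JY),np.sin(JY); RJ=np.array([[c,-s],[s,c]])
def jw(x,y): return (J+RJ@np.array([x,y])).tolist()
def wj(p): return RJ.T@(np.array(p)[:2]-J)
def fj(): f=np.array(get_wrist_force()); return np.r_[RJ.T@f[:2],f[2]]
E
python3 - <<'E'
from h import *
from wfit import wfit
v=wfit("w4",dict(bar=[(-7,25,82,397,263),(7,25,82,419,263),(-7,-25,82,397,346),(7,-25,82,418,346)],
 holes=[(-22,42,42,377,227),(22,42,42,440,228),(22,-42,42,437,347),(-22,-42,42,377,346)]),x0=(.5,-.167,.4))["bar"]
print(fj())
P=[v[0],v[1]]; q=down(.4067)
move_straight(P+[.1],q,rate=.2); move_straight(P+[.047],rate=.1); print("down",fj())
close(50); sleep(.1); print(get_opening(),get_gripper_force(),fj(),np.array(get_ft_torque()).round(2))
b=wj(P); print("bar in jig",b)
move_straight(jw(*(b+[.004,.004]))+[.047],rate=.05); print("slide",fj())
move_straight(jw(.0,.01)+[.047],down(JY),rate=.08); print("mid",fj())
move_straight(jw(.040,.032)+[.047],rate=.08); print("pre",fj(),np.array(get_ft_torque()).round(2))
im=snap("w5"); cv2.imwrite("pics/w5b.png",cv2.resize(im["color"],(800,600))); print(get_time(),get_ee_pos(),get_opening())
E
```

```text
bar [ 0.5008 -0.1664  0.4024] 23.1 [[-1.2, -0.5], [1.2, -0.4], [-1.0, 0.5], [1.1, 0.6]]
holes [ 0.5015 -0.1679  0.3912] 22.4 [[-2.1, -1.2], [2.7, -1.1], [1.6, 2.4], [-1.8, 2.4]]
[0.41143649 0.86345135 0.85803788]
down [ 0.36279309 -0.50817009  0.9475705 ]
0.013322869976583917 49.95885676704347 [-0.34176121 -0.04089543  0.37989705] [ 0.01 -0.15  0.02]
bar in jig [-0.05522791  0.00125331]
slide [ 0.34391488  0.55734754 -0.39199076]
mid [0.44959925 1.07348265 0.69876413]
pre [0.63732754 0.43504194 0.94768225] [ 0.22 -0.26 -0.05]
19.45 [ 0.58709237 -0.11560553  0.04700357] 0.01370453721196669
```

View pics/w5b.png

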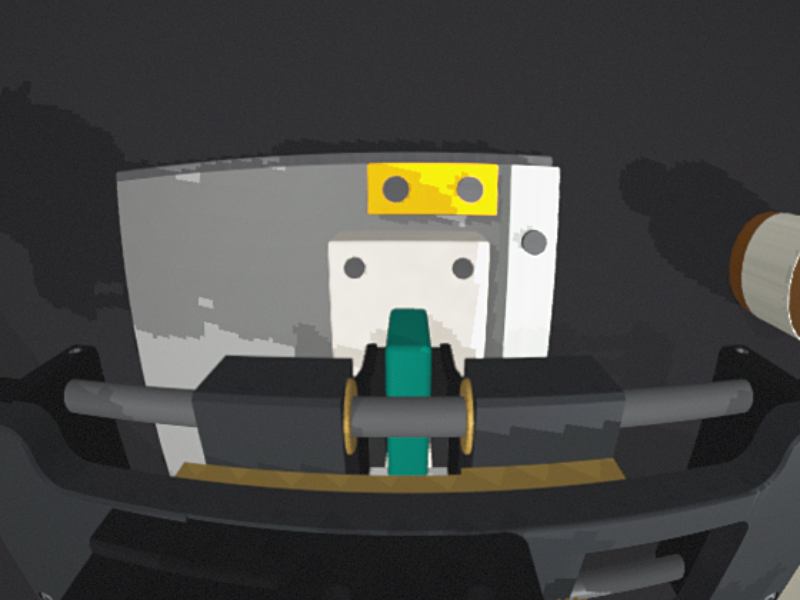

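The block is about 8–10 mm short of both fence (x ≈ 508) and stop (y ≈ 214) and looks parallel to them. I'll now make guarded pushes into the fence, then the stop, then down.

```bash
cat >> h.py <<'E'
def go(t,q=None,rate=.03): move_straight(jw(t[0],t[1])+[t[2]],q,rate=rate)
def guard(t,ax,step,lim,n=25):
    f0=fj(); t=np.array(t,float)
    for i in range(n):
        t[ax]+=step; go(t); f=fj()-f0
        if abs(f[ax])>lim: break
    a=np.array(get_ee_pos()); print("xyz"[ax],i,"tgt",t.round(4),"act",wj(a).round(4),a[2].round(4),"F",fj().round(1),"T",np.array(get_ft_torque()).round(2)); return t
E
python3 - <<'E'
from h import *
t=[.040,.032,.047]
t=guard(t,2,-.0005,4,12)
t=guard(t,0,.001,8)
t=guard(t,1,.001,8)
np.save("t.npy",t); print(get_time(),get_opening())
E
```

```text
z 0 tgt [0.04   0.032  0.0465] act [0.04   0.0319] 0.047 F [-0.7  2.6  5.4] T [ 0.43  0.15 -0.02]
x 11 tgt [0.052  0.032  0.0465] act [0.0499 0.0307] 0.047 F [-10.6   0.3  12.9] T [-0.29  1.94  0.35]
y 13 tgt [0.052  0.046  0.0465] act [0.0499 0.041 ] 0.0471 F [-7.4 -9.4 10.1] T [-2.33  1.16  0.36]
26.2 0.013650652910569652
```

```bash
python3 - <<'E'
from h import *
t=np.load("t.npy")
for d in(.3,.6,.9,1.2,1.5):
    go(t,down(JY+np.radians(d))); q=get_tcp_rot(); a=np.degrees(2*np.arctan2(q[2],q[1]))-90-np.degrees(JY)
    print(d,"act yaw",round(a,2),wj(get_ee_pos()).round(4),fj().round(1),np.array(get_ft_torque()).round(2))
    T=get_ft_torque()[2]
    if T<.0: break
im=snap("w6"); cv2.imwrite("pics/w6b.png",cv2.resize(im["color"][90:270,200:420],(733,600),interpolation=cv2.INTER_CUBIC)); print(get_time(),d)
E
```

```text
0.3 act yaw 0.07 [0.0499 0.041 ] [-7.9 -9.5 10.7] [-2.34  1.13  0.25]
0.6 act yaw 0.36 [0.0499 0.041 ] [-8.  -9.   9.7] [-2.27  1.09  0.02]
0.9 act yaw 0.63 [0.0499 0.041 ] [-8.4 -8.9 10.6] [-2.17  1.07 -0.14]
27.0 0.9
```

View pics/w6b.png

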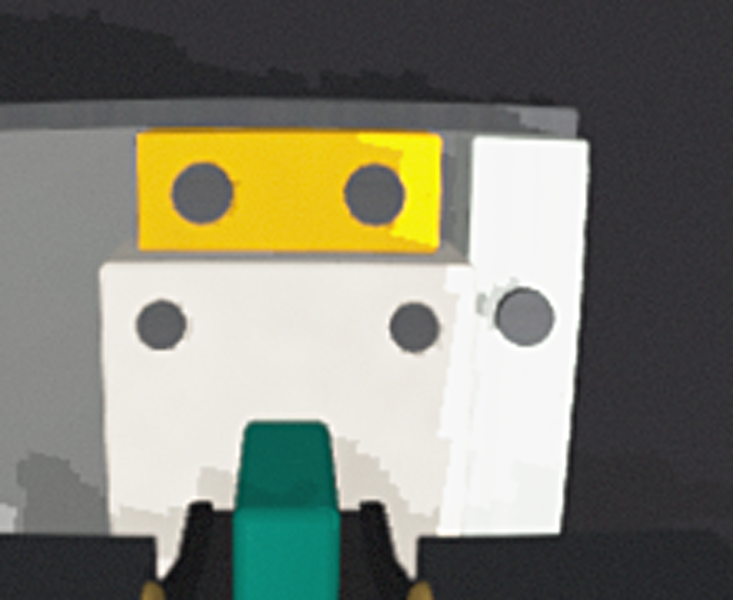

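The block is flush with fence and stop, square to both. Now I'll build up the firm diagonal push, with down dominant so the block can't tip.

```bash
python3 - <<'E'
from h import *
t=np.load("t.npy"); go(t,down(JY+np.radians(.62)))
for i in range(14):
    f=fj(); 
    if f[2]>28 and -f[0]>11 and -f[1]>11: break
    t=t+np.array([.0005*(-f[0]<12),.0005*(-f[1]<12),-.0005*(f[2]<29)]); go(t)
sleep(.3)
def st():
    r=R.from_quat(get_tcp_rot(),scalar_first=True).as_matrix(); a=np.array(get_ee_pos())
    print(i,t.round(4),wj(a).round(4),a[2].round(4),"F",fj().round(1),"T",np.array(get_ft_torque()).round(2),"tilt deg",np.degrees(RJ.T@r[:2,2]).round(2),get_opening(),get_time())
st(); np.save("t.npy",t)
im=get_image("side"); a=cv2.resize(im["color"][110:320,220:420],(400,420),interpolation=cv2.INTER_CUBIC)
im=get_image("scene"); b=cv2.resize(im["color"][150:310,200:400],(400,420),interpolation=cv2.INTER_CUBIC)
cv2.imwrite("pics/f.png",np.hstack([a,b]))
sleep(.5); st()
E
```

```text
4 [0.053  0.048  0.0445] [0.0499 0.0409] 0.0469 F [-20.5 -11.6  31.3] T [-3.25  3.47  0.12] tilt deg [-0.25 -0.47] 0.013619459140014629 28.55
4 [0.053  0.048  0.0445] [0.0499 0.0409] 0.047 F [-19.7 -12.5  30.3] T [-3.16  3.56  0.03] tilt deg [-0.25 -0.47] 0.01391591249179267 29.15
```

View pics/f.png

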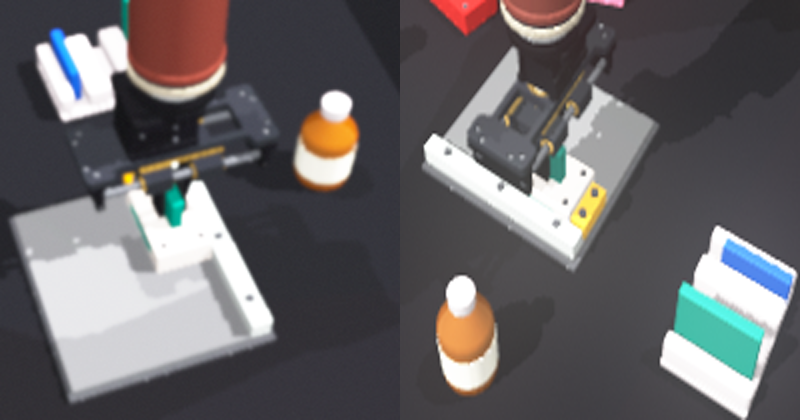

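Fully seated, and the plate stands in slot 2. The tool has sagged about 0.5° under load, which could lift the block's −y end slightly. I'll trim the commanded attitude so the tool is truly vertical, and even out the push.

```bash
python3 - <<'E'
from h import *
t=np.load("t.npy"); w=np.zeros(2); base=R.from_quat(down(JY+np.radians(.62)),scalar_first=True)
for i in range(6):
    r=R.from_quat(get_tcp_rot(),scalar_first=True).as_matrix(); z=RJ.T@r[:2,2]; f=fj(); a=np.array(get_ee_pos())
    print(t.round(4),wj(a).round(4),a[2].round(4),"F",f.round(1),"T",np.array(get_ft_torque()).round(2),"tilt",np.degrees(z).round(2),get_time())
    if i>2 and np.abs(np.degrees(z)).max()<.1 and 11<-f[0]<21 and 11<-f[1]<21 and 25<f[2]<40: break
    w+=np.array([-z[1],z[0]])*.9
    tgt=np.array([-15,-15,30]); t=t+np.clip((f-tgt)*np.array([1,1,1])*1e-4,-.001,.001)
    go(t,(R.from_rotvec(np.r_[RJ@w,0])*base).as_quat(scalar_first=True)); sleep(.15)
E
```

```text
[0.053  0.048  0.0445] [0.0499 0.0409] 0.047 F [-19.7 -12.5  30.3] T [-3.16  3.56  0.03] tilt [-0.25 -0.47] 29.15
[0.0525 0.0483 0.0445] [0.0499 0.041 ] 0.0469 F [-15.7 -12.9  28.2] T [-3.53  2.98  0.07] tilt [ 0.03 -0.07] 29.55
[0.0525 0.0485 0.0444] [0.0499 0.041 ] 0.0469 F [-17.4 -12.9  28. ] T [-3.67  3.04  0.04] tilt [ 0.01 -0.02] 29.95
[0.0522 0.0487 0.0441] [0.0499 0.041 ] 0.0469 F [-17.1 -13.4  30. ] T [-3.75  2.93  0.04] tilt [ 0.04 -0.02] 30.35
```

```bash
python3 -c "
from station import *
print(get_wrist_force(),get_opening()); print(job_done())"
```

```text
[-13.79666535 -16.84684127  29.95624309] 0.01362649579060494
the job is handed in; nothing more can be done
None
```

The job is handed in, with no verdict returned: the green plate stands released in slot 2, and the block sits against fence and stop, held by a steady push of about 30 N down, 17 N into the fence and 13 N into the stop.

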